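# Load the slide reader and press start

### The job

In the slide reader, push the yellow slide cassette along its lane with the fingertips until it is fully home against the stop, without lifting it, then lightly press the green key on the control pad until it is well down, let it come up again and withdraw. Do not disturb the blue cassette, do not press any other key, and leave everything else on the bench where it is.

Things in the scene. Friction and masses are not known exactly. Their poses are not given: they have to be found in the camera images.
- reader: White slide reader fixed to the bench, deck 220 (x) x 180 (y) x 45 mm. Origin: centre of its underside; x runs along the lanes to the stop (away from the robot), y left, z up. Two open lanes along x on the deck, centred at y = +41 and -41 mm, 60 mm wide, floor 45 mm above the bench, side rails 10 mm high, open at the robot's end (x = -105 mm).
- reader_stop (a point): Midpoint, at lane-floor height, of the rigid stop that crosses both lanes: x = +60, y = 0, z = 45 mm in the reader's frame. A fixed cover (optical head) spans both lanes from x = +30 to +110 mm; its underside is 29 mm and its top 48 mm above the lane floor.
- yellow_cassette_center (a point): Centre of the loose yellow slide cassette, a box 80 (x) x 56 (y) x 22 mm, about 120 g, flat in either lane, axes parallel to the reader's. It slides easily (about 1 N) and starts 40 to 65 mm short of home. Fully home, its far end touches the stop: its centre is then at x = +20 and its near end, where it is pushed, at x = -20 mm in the reader's frame.
- blue_cassette_center (a point): Centre of the loose blue slide cassette, same size and shape as the yellow one, in the other lane, also part-way out. To be left alone.
- pad: Grey control pad with a white face fixed to the bench, 130 (x) x 180 (y) x 30 mm, beside the reader (either side of it). Origin: centre of its underside; x points away from the robot, y left, turned a little independently of the reader. Six round keys stand on its face in two rows of three (at x = -27 and +27, y = -54, 0 and +54 mm), in any order: one green, one red, two blue, two orange.
- key_green_top (a point): Centre of the top of the green key's cap when up: a disc of 24 mm diameter, 54 mm above the bench, in a black ring 40 mm across whose rim is 12 mm below the cap's top. It moves with the key. Pressed from above.
- key_green (a joint): How far the green key is pressed down, in m: 0 up, 0.008 fully down. A spring brings it up. It takes about 1.8 N to start it, 4 N at half travel and 6 N fully down; it counts as pressed from half travel.
- key_red (a joint): How far the red key is pressed, in m: 0 up, 0.008 down. To be left alone; caps as the green one's.
- key_blue1 (a joint): How far the blue key (one of two) is pressed, in m: 0 up, 0.008 down. To be left alone; caps as the green one's.
- key_blue2 (a joint): How far the blue key (one of two) is pressed, in m: 0 up, 0.008 down. To be left alone; caps as the green one's.
- key_orange1 (a joint): How far the orange key (one of two) is pressed, in m: 0 up, 0.008 down. To be left alone; caps as the green one's.
- key_orange2 (a joint): How far the orange key (one of two) is pressed, in m: 0 up, 0.008 down. To be left alone; caps as the green one's.
- dish_center (a point): Centre of a loose bystander: closed clear petri dish with pink contents, 90 mm across, 14 mm high. To be left alone.
- amber_center (a point): Centre of a loose bystander: small amber glass jar with black cap, 44 mm across, 85 mm high. To be left alone.
- stain_center (a point): Centre of a loose bystander: small blue bottle with white cap, 40 mm across, 80 mm high. To be left alone.
- pen_center (a point): Centre of a loose bystander: black marker pen with a red end lying on the bench, 124 x 14 mm. To be left alone.
- beaker_center (a point): Centre of a loose bystander: small open glass beaker, 60 mm across, 60 mm high. To be left alone.
- slide_tray_center (a point): Centre of a loose bystander: white open tray with dividers, 110 x 90 x 25 mm. To be left alone.
Things that resemble listed ones, but are neither listed nor needed, are in the scene too. Of the things that look like the part that bears yellow_cassette_center, the middle-sized one is meant.

How it is judged (in metres and radians):
On the way, in this order (a step that is already met when the one before it is completed fails the run):
1. the yellow cassette is home against the stop, flat in its lane (x of yellow_cassette_center in the frame of reader above 0.017 m and z of yellow_cassette_center in the frame of reader between 0.052 and 0.061 m), for 0.2 s.
2. the green key is pressed at least half way (value of joint key_green above 0.004 m), for 0.02 s.
3. the green key has come up again (value of joint key_green below 0.001 m), for 0.1 s.
At the end, for the whole second after the job is handed in: The yellow cassette lies flat and at rest in its lane within 4 mm of the stop, all six keys are up (within 1 mm), the blue cassette is within 8 mm and every bystander within 20 mm of where it started (x of yellow_cassette_center in the frame of reader above 0.016 m and z of yellow_cassette_center in the frame of reader between 0.052 and 0.061 m and linear speed of yellow_cassette below 0.01 m/s and value of joint each of key_green, key_red, key_blue1, key_blue2, key_orange1, key_orange2 below 0.001 m and distance of blue_cassette_center from where it was at the start of the episode below 0.008 m and distance of each of dish_center, amber_center, stain_center, pen_center, beaker_center, slide_tray_center from where it was at the start of the episode below 0.02 m); the robot touches nothing.
It fails at once if the yellow cassette is lifted more than 8 mm off the lane floor (z of yellow_cassette_center in the frame of reader above 0.064 m).
It fails at once if the green key is pressed (half way) while the yellow cassette is not home (within 4 mm) (value of joint key_green above 0.004 m and x of yellow_cassette_center in the frame of reader below 0.016 m).
It fails at once if the green key is pushed with more than 25 N (contact force between the arm and key_green above 25 N).
It fails at once if another key is pressed more than 2.5 mm (value of joint any of key_red, key_blue1, key_blue2, key_orange1, key_orange2 above 0.0025 m).
It fails at once if the blue cassette is moved more than 8 mm, or a bystander more than 20 mm (distance of blue_cassette_center from where it was at the start of the episode above 0.008 m or distance of any of dish_center, amber_center, stain_center, pen_center, beaker_center, slide_tray_center from where it was at the start of the episode above 0.02 m).
It also fails if it takes over 45 s, if anything falls off the work surface, if the arm or the gripper's body presses on something with over 40 N, if the wrist force passes 120 N, or if a joint passes its speed limit or range.

### The arm

A 6-joint arm with a two-finger parallel gripper is mounted at the origin on the work surface. World frame = base frame: x ahead of the robot, y to its left, z up, the work surface at z = 0. Lengths are in mm, angles in rad, forces in N, time in s.
With the tool pointing down it reaches from about 250 to 775 mm from the base axis. Payload 4 kg.
Tool frame: the origin (TCP) lies midway between the tips of the shut fingers; the grasp point (between the pads) lies 19 mm behind it (ctrl.grip_point_offset is the distance from the TCP to the grasp point, in mm); z points along the fingers, y is the line along which they close (so a half turn about z gives the same grasp; the last joint's range is limited). The gripper opens to 94 mm and grips with 3 to 60 N. Pads are 16 mm wide; open, the fingers measure 119 mm over their backs; the gripper's body (75 mm by 177 mm) begins 78 mm behind the grasp point.
Start: joints at [1.123, 0.087, 1.371, -0, 1.684, -0.103], TCP at [185.915, 517.645, 205.506] pointing down, gripper open.
Joint ranges: [-3.1, 3.1], [-0.76, 2.03], [0.27, 2.55], [-1.08, 4.22], [0.17, 2.65], [-2.57, 2.57]. Speed limits (rad/s): [2.79, 2.79, 3.14, 3.14, 3.14, 3.14].

### API

Orientations are given as a unit quaternion [w, x, y, z].
In Python, from bench import ctrl, camera gives the robot as it stands.
- The arm moves only by the tool apply_moves, never from a script. Its argument "motion" is one flat list of numbers, 7 for each row, row after row: the shift along the tool's x, y, z each as a share of 0.4 m, from -1 to 1, then the turn, a rotation vector about the tool's x, y, z each as a share of 360 degrees, from -1 to 1, then the gripper's target within -1 to 1 (shut at 1, half-way at 0, fully open at -1). In form: [tx, ty, tz, ax, ay, az, grip, tx, ty, tz, ax, ay, az, grip, ...]. A call has 1 to 10 rows; each row is the pose to reach, as a shift and turn from the pose commanded when the call began, along the tool's axes at that moment, turning the shorter way round; what a row does not reach only later rows make up. A row lasts 1/10 s, in which the tool goes at most 50 mm and 8.59 degrees, less where a joint would pass 70% of its speed; a pose out of reach is approached as far as the arm can. A call with a number of a shift or a turn outside -1 to 1 is refused whole. A call with a gripper value outside its range is refused whole. The fingers move at their own pace and stop on an object; "newtons" is the grip in N (left out, the last holds). Time passes only in rows, so rows that repeat a pose let the fingers close. It gives the time, the measured TCP pose, the force, the opening and the grip force at its end, in the units of the state.
- ctrl.observe(): the state, without advancing time (a new reading comes with each control period).
- camera(name): name is "scene" or "top" or "wrist"; returns a dict with "image" (384x512x3 uint8, blue, green, red), "range_z" (384x512 float32, mm along the optical axis (not along the pixel's ray), 0 where there is no reading), "intrinsics" (3x3 intrinsics, pixels), "eye" and "attitude" of the camera in the world; the wrist camera has in their place "tool_from_camera" (4x4, takes a point from camera to tool coordinates, whose origin is the TCP and whose axes are the flange's). Camera axes: x right, y up, looking along -z (the intrinsics and any distortion apply to the point x, -y, -z); pixel columns grow to the right and rows downward; lengths in mm; the calibration is good to about 2 mm. A picture is of the moment at which its call begins: read the wrist's pose just before it.
- ctrl.hand_in(): hands the job in; it is judged then, once.
The state is a dict: "t": time; "joint_positions": joint angles; "dq": joint speeds; "tau": joint torques, N m; "eef_pos": TCP position; "orientation": TCP orientation; "wrist_force": force on the tool from outside, world axes, zero at the start; "torque": the same for the moment, N m; "gripper_width": finger opening in mm; "grasp_force": force on a finger pad.
Only numpy, scipy, OpenCV 4.12 (cv2) and the standard library are available. Lean on these libraries where they do the work, as an engineer would, in place of code of your own. Each camera call takes 0.05 s, during which the arm holds its last target. There are 200 camera calls.

## Working session

There is one attempt and no reset: what is moved stays moved. The work goes in short steps, Python scripts to look and compute and a tool call to move; the robot and the scene stay as the last step left them, time stands still between calls to the robot, and variables do not carry over. Pictures are saved under pics/ and viewed, at most 10 in all, crops included, and the job is handed in when it is done.

Besides the shell and the picture viewer there is one more tool, called after "Emit:" as name(argument=value, ...) on one line, values as JSON. apply_moves: Moves the arm, as the interface text tells. Its arguments: {"type":"object","properties":{"motion":{"type":"array"},"newtons":{"type":"number"}},"required":["motion"]}

```bash
mkdir -p pics; ls; cat > h.py <<'E'
import numpy as np, cv2
from bench import ctrl, camera
from scipy.spatial.transform import Rotation as R
def cam(n):
    s=ctrl.observe(); c=camera(n); 
    if n=='wrist':
        q=s['orientation']; T=np.eye(4); T[:3,:3]=R.from_quat([q[1],q[2],q[3],q[0]]).as_matrix(); T[:3,3]=s['eef_pos']
        M=T@np.array(c['tool_from_camera']); c['Rm']=M[:3,:3]; c['e']=M[:3,3]
    else:
        a=np.array(c['attitude'],float)
        c['Rm']=a if a.shape==(3,3) else R.from_quat([a[1],a[2],a[3],a[0]]).as_matrix(); c['e']=np.array(c['eye'],float)
    return c
def ray(c,u,v):
    K=np.array(c['intrinsics']); d=np.array([(u-K[0,2])/K[0,0],-(v-K[1,2])/K[1,1],-1.]); return c['Rm']@d
def onplane(c,u,v,z):
    d=ray(c,u,v); return c['e']+d*(z-c['e'][2])/d[2]
def depthpt(c,u,v):
    r=c['range_z'][int(v),int(u)]; return c['e']+ray(c,u,v)*r
def cloud(c):
    K=np.array(c['intrinsics']); h,w=c['range_z'].shape; u,v=np.meshgrid(np.arange(w),np.arange(h))
    d=np.stack([(u-K[0,2])/K[0,0],-(v-K[1,2])/K[1,1],-np.ones((h,w))],-1)*c['range_z'][...,None]
    return d@c['Rm'].T+c['e']
E
python3 - <<'E'
from h import *
import pickle
for n in ['top','scene']:
    c=cam(n); print(n,c['e'],np.array(c['attitude']).shape,c['intrinsics'], c.keys())
    cv2.imwrite(f'pics/{n}0.png',cv2.resize(c['image'],(768,576),interpolation=cv2.INTER_CUBIC)); pickle.dump(c,open(f'{n}.pkl','wb'))
print(ctrl.observe(), ctrl.grip_point_offset)
E
```

```text
pics
top [ 478.65339045   12.79092837 1365.47998749] (4,) [[442.11784301   0.         262.98096544]
 [  0.         442.11784301 190.91283298]
 [  0.           0.           1.        ]] dict_keys(['image', 'range_z', 'intrinsics', 'eye', 'attitude', 'Rm', 'e'])
scene [ 864.09573376  587.66400627 1015.59963102] (4,) [[414.19316557   0.         260.21127838]
 [  0.         414.19316557 195.66450952]
 [  0.           0.           1.        ]] dict_keys(['image', 'range_z', 'intrinsics', 'eye', 'attitude', 'Rm', 'e'])
{'t': 0.1, 'joint_positions': array([ 1.12286535e+00,  8.78857097e-02,  1.37208005e+00, -1.27769633e-05,
        1.68358003e+00, -1.03089484e-01]), 'dq': array([ 0.0008416 , -0.00041478, -0.00133307,  0.00041326,  0.00069784,
        0.00210798]), 'tau': array([ 2.27325334e-03, -3.41252518e+01, -3.03301406e+01,  7.19395140e-02,
        3.05052486e-02, -1.04163503e-04]), 'eef_pos': array([185.71962312, 517.18361034, 204.4303885 ]), 'orientation': array([-2.59554566e-04,  1.71568320e-01,  9.85171740e-01, -9.41465867e-04]), 'wrist_force': array([ 0.02892139, -0.49627732, -0.29157339]), 'torque': array([ 0.04644019, -0.0051296 , -0.00736017]), 'grasp_force': 0.0, 'gripper_width': 93.91410501183353} 18.8
```

View pics/top0.png

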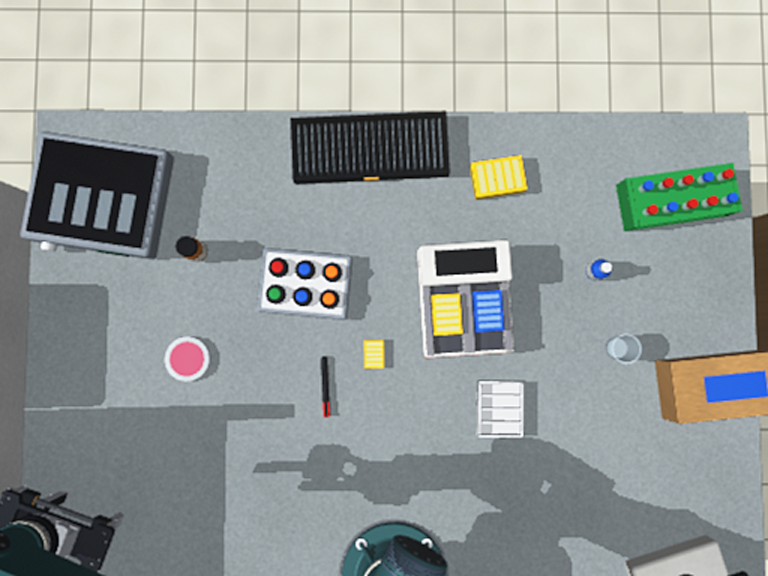

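View pics/scene0.png

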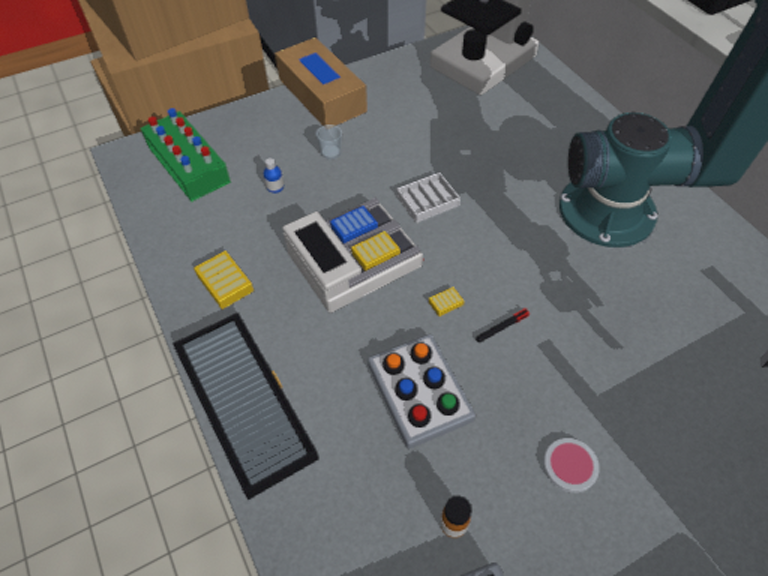

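The yellow candidates in the top view are a small one at (374,354), one in the reader's left lane at (447,314) and a large one at (498,176). The one in the reader is middle-sized and lies in a lane, so it fits the description. The green key is at (275,294), the pad's front-left key. The pad sits to the left of the reader.

```bash
python3 - <<'E'
from h import *
import pickle
c=pickle.load(open('top.pkl','rb')); im=c['image']; hsv=cv2.cvtColor(im,cv2.COLOR_BGR2HSV)
cv2.imwrite('pics/crop1.png',cv2.resize(im[150:250,170:350],(792,440),interpolation=cv2.INTER_CUBIC))
def blobs(lo,hi,z,name):
    m=cv2.morphologyEx(cv2.inRange(hsv,lo,hi),cv2.MORPH_CLOSE,np.ones((3,3)))
    for k in cv2.findContours(m,cv2.RETR_EXTERNAL,cv2.CHAIN_APPROX_NONE)[0]:
        if cv2.contourArea(k)<40: continue
        w=np.array([onplane(c,u,v,z)[:2] for u,v in k[:,0]],np.float32)
        r=cv2.minAreaRect(w); cx,cy=k[:,0].mean(0); print(name,(cx.round(),cy.round()),'rect',np.round(r[0],1),np.round(r[1],1),round(r[2],1),'depth',depthpt(c,cx,cy).round(1))
blobs((20,80,80),(35,255,255),67,'yellow')
blobs((100,120,60),(125,255,255),67,'blue')
blobs((45,80,40),(85,255,255),54,'green')
P=cloud(c); 
def plane(z,lo,hi,name):
    m=((abs(P[...,2]-z)<5)&(P[...,0]>lo[0])&(P[...,0]<hi[0])&(P[...,1]>lo[1])&(P[...,1]<hi[1]))
    r=cv2.minAreaRect(P[m][:,:2].astype(np.float32)); print(name,m.sum(),np.round(r[0],1),np.round(r[1],1),round(r[2],2))
def at(u,v): return depthpt(c,u/1.5,v/1.5).round(1)
print('cover',at(425,265),'padface',at(290,282),'rail',at(425,330),'lane',at(447,345))
x0,y0,_=at(430,265)
plane(93,(x0-100,y0-200),(x0+100,y0+80),'cover')
x1,y1,_=at(305,284)
plane(30,(x1-120,y1-130),(x1+120,y1+130),'pad')
E
```

```text
yellow (np.float64(249.0), np.float64(236.0)) rect [440.8  39.2] [55.3 41. ] 0.1 depth [438.9  40.2  19.9]
yellow (np.float64(298.0), np.float64(209.0)) rect [ 517.6 -103. ] [81.8 58.5] 3.9 depth [ 517.2 -102.9   68.5]
yellow (np.float64(332.0), np.float64(118.0)) rect [ 790.9 -206.8] [ 75.8 107.3] 9.1 depth [ 799.2 -212.7   32.1]
blue (np.float64(491.0), np.float64(257.0)) rect [ 377.6 -669.2] [ 49. 123.] 5.6 depth [ 379.1 -660.7   82.7]
blue (np.float64(325.0), np.float64(207.0)) rect [ 524.4 -184.1] [80.9 58.9] 4.0 depth [ 524.2 -183.3   72.3]
blue (np.float64(201.0), np.float64(197.0)) rect [553.2 180.5] [23.6 23.5] 0.7 depth [553.6 183.4  50. ]
blue (np.float64(202.0), np.float64(179.0)) rect [606.3 176.6] [23.1 22.9] 45.2 depth [607.5 178.3  54.9]
blue (np.float64(400.0), np.float64(179.0)) rect [ 607.2 -405.4] [35.9 34. ] 12.8 depth [ 607.7 -407.3   62.9]
green (np.float64(182.0), np.float64(195.0)) rect [559.8 237. ] [23.8 26.6] 0.1 depth [558.4 236.6  56.3]
green (np.float64(452.0), np.float64(131.0)) rect [ 755.6 -573.3] [106.2 244.5] 8.6 depth [ 753.7 -571.    59.4]
cover [610.9 -60.1  94.5] padface [581.9 207.6  37.6] rail [486.1 -61.9  56.4] lane [ 456.5 -106.1   46.4]
cover 1522 [ 618.2 -136.3] [ 79.6 175.1] 3.44
pad 1522 [582.1 182.3] [180.2 129.8] 84.9
```

View pics/crop1.png

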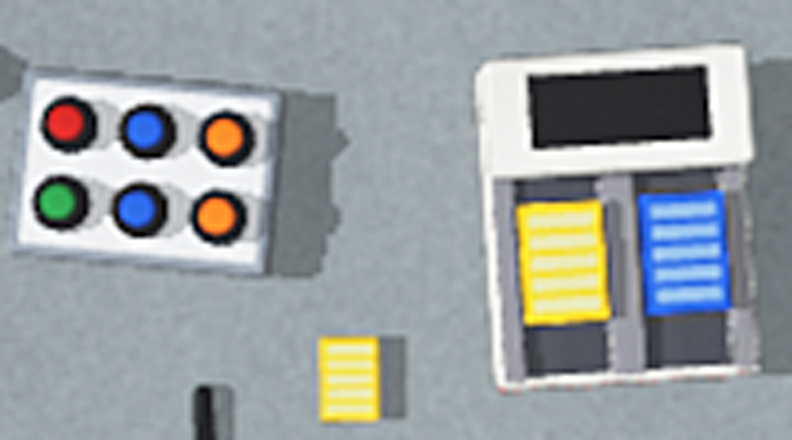

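The crop confirms the targets: the middle-sized yellow cassette lies in the reader's left lane at crop (563,262), and the green key is at crop (60,202). I'll shut the gripper, move over the lane entrance in two hops and turn the tool onto the reader's yaw of about 3.7°.

Emit:
apply_moves(motion=[-0.58,-0.62,0,0,0,-0.065,1,-0.58,-0.62,0,0,0,-0.065,1,-0.58,-0.62,0,0,0,-0.065,1,-0.58,-0.62,0,0,0,-0.065,1,-0.58,-0.62,0,0,0,-0.065,1,-0.58,-0.62,0,0,0,-0.065,1,-0.58,-0.62,0,0,0,-0.065,1,-0.58,-0.62,0,0,0,-0.065,1,-0.58,-0.62,0,0,0,-0.065,1], newtons=10)

```text
t: 1.0
eef_pos: [320.5, 205.2, 205.2]
orientation: [-0.0, -0.03, 1.0, 0.0]
wrist_force: [-1.2, -0.5, -0.1]
gripper_width: 25.5
grasp_force: 0.0
```

Emit:
apply_moves(motion=[-0.24,-0.8,0,0,0,0,1,-0.24,-0.8,0,0,0,0,1,-0.24,-0.8,0,0,0,0,1,-0.24,-0.8,0,0,0,0,1,-0.24,-0.8,0,0,0,0,1,-0.24,-0.8,0,0,0,0,1,-0.24,-0.8,0,0,0,0,1,-0.24,-0.8,0,0,0,0,1,-0.24,-0.8,0,0,0,0,1])

```text
t: 1.9
eef_pos: [436.9, -106.1, 204.8]
orientation: [-0.001, -0.032, 0.999, 0.001]
wrist_force: [-0.4, 0.6, -0.3]
gripper_width: 0.3
grasp_force: 0.0
```

```bash
python3 - <<'E'
from h import *
c=cam('wrist'); s=ctrl.observe(); print(s['t'],s['eef_pos'],s['orientation'],s['gripper_width'],np.round(c['tool_from_camera'],2),c['intrinsics'])
import pickle; pickle.dump(c,open('w1.pkl','wb'))
im=c['image']; cv2.imwrite('pics/w1.png',im); hsv=cv2.cvtColor(im,cv2.COLOR_BGR2HSV)
m=cv2.morphologyEx(cv2.inRange(hsv,(20,80,80),(35,255,255)),cv2.MORPH_CLOSE,np.ones((7,7)))
for k in cv2.findContours(m,cv2.RETR_EXTERNAL,cv2.CHAIN_APPROX_NONE)[0]:
    if cv2.contourArea(k)<400: continue
    w=np.array([onplane(c,u,v,67)[:2] for u,v in k[:,0]],np.float32); r=cv2.minAreaRect(w)
    print(k[:,0].min(0),k[:,0].max(0),np.round(r[0],1),np.round(r[1],1),round(r[2],2))
E
```

```text
1.95 [ 436.7531791  -105.59174163  205.04688554] [-4.59110525e-04 -3.30186613e-02  9.99454369e-01  7.22308175e-04] 0.2729526710130689 [[  -0.      0.97    0.25   72.35]
 [   1.      0.      0.      0.34]
 [   0.      0.25   -0.97 -179.87]
 [   0.      0.      0.      1.  ]] [[336.82775231   0.         255.53857786]
 [  0.         336.82775231 193.03959861]
 [  0.           0.           1.        ]]
[  0 374] [370 383] [ 667.6 -170.7] [ 12.3 420.6] 3.6
[247 241] [264 357] [565.  -97.6] [138.3  18.8] 4.06
[225 219] [281 259] [ 494.3 -104.4] [43.2 56.4] 3.66
[361 157] [406 209] [428.9  17.8] [51.  38.7] 0.61
```

View pics/w1.png

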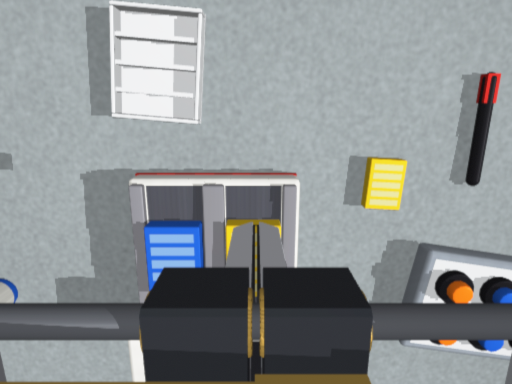

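The wrist view shows the yellow cassette's near end at about (253,222), just ahead of the fingers. The wrist and top views agree on yaw (3.66°) and lane line. Next I'll descend into the lane short of the cassette, to the height of its middle.

Emit:
apply_moves(motion=[-0.038,-0.0065,0.1,0,0,0,1,-0.038,-0.0065,0.2,0,0,0,1,-0.038,-0.0065,0.3,0,0,0,1,-0.038,-0.0065,0.35,0,0,0,1,-0.038,-0.0065,0.3725,0,0,0,1,-0.038,-0.0065,0.3725,0,0,0,1,-0.038,-0.0065,0.3725,0,0,0,1])

```text
t: 2.65
eef_pos: [453.0, -108.5, 58.0]
orientation: [0.001, -0.033, 0.999, -0.0]
wrist_force: [-0.2, -0.1, 0.0]
gripper_width: 0.4
grasp_force: 0.0
```

Emit:
apply_moves(motion=[-0.0125,0,0.004,0,0,0,1,-0.025,0,0.004,0,0,0,1,-0.0375,0,0.004,0,0,0,1,-0.05,0,0.004,0,0,0,1,-0.0625,0,0.004,0,0,0,1,-0.075,0,0.004,0,0,0,1,-0.0875,0,0.004,0,0,0,1,-0.1,0,0.004,0,0,0,1,-0.1125,0,0.004,0,0,0,1,-0.125,0,0.004,0,0,0,1])

```text
t: 3.65
eef_pos: [502.2, -105.8, 54.8]
orientation: [-0.0, -0.032, 0.999, 0.0]
wrist_force: [-1.6, -0.1, 0.8]
gripper_width: 0.4
grasp_force: 0.9
```

```bash
python3 - <<'E'
from h import *
c=cam('top'); im=c['image']; hsv=cv2.cvtColor(im,cv2.COLOR_BGR2HSV)
s=ctrl.observe(); print(s['eef_pos'],s['wrist_force'])
c2=cam('scene'); a=cv2.resize(im[140:260,250:370],(400,400)); b=cv2.resize(c2['image'][120:220,180:300],(400,400)); cv2.imwrite('pics/p2.png',np.hstack([a,b]))
E
```

```text
[ 503.08128483 -105.80145839   54.82784182] [ 0.53938875 -0.12077333  0.61669594]
```

View pics/p2.png

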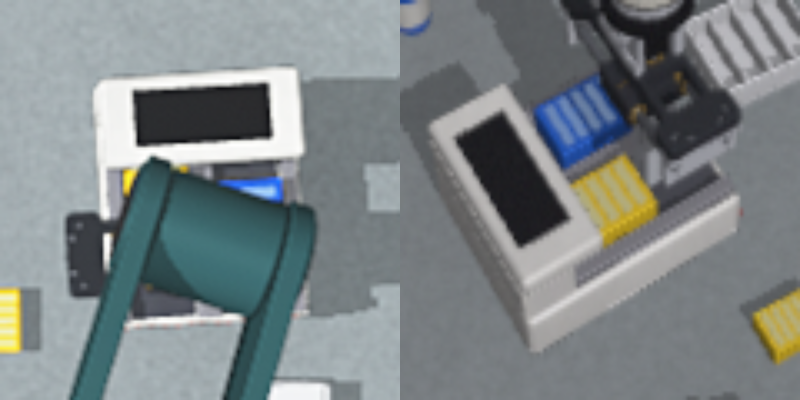

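The cassette, at scene crop (615,200), is sliding flat under the cover ahead of the fingers. The blue one hasn't moved. I'll creep forward now.

Emit:
apply_moves(motion=[-0.005,0,0,0,0,0,1,-0.01,0,0,0,0,0,1,-0.015,0,0,0,0,0,1,-0.02,0,0,0,0,0,1,-0.025,0,0,0,0,0,1,-0.0275,0,0,0,0,0,1,-0.0275,0,0,0,0,0,1])

```text
t: 4.45
eef_pos: [513.1, -105.1, 54.9]
orientation: [0.0, -0.032, 0.999, 0.0]
wrist_force: [0.4, -0.4, 0.6]
gripper_width: 0.4
grasp_force: 0.1
```

Emit:
apply_moves(motion=[-0.0025,0,0,0,0,0,1,-0.005,0,0,0,0,0,1,-0.005,0,0,0,0,0,1])

```text
t: 4.75
eef_pos: [514.9, -105.0, 54.9]
orientation: [0.0, -0.032, 0.999, 0.0]
wrist_force: [-0.0, -0.1, -0.7]
gripper_width: 0.5
grasp_force: 0.2
```

Emit:
apply_moves(motion=[-0.0025,0,0,0,0,0,1,-0.005,0,0,0,0,0,1,-0.005,0,0,0,0,0,1])

```text
t: 5.05
eef_pos: [516.9, -104.9, 54.9]
orientation: [0.0, -0.032, 0.999, 0.0]
wrist_force: [0.0, 0.5, -0.5]
gripper_width: 0.1
grasp_force: 0.4
```

Emit:
apply_moves(motion=[-0.0025,0,0,0,0,0,1,-0.005,0,0,0,0,0,1,-0.005,0,0,0,0,0,1])

```text
t: 5.35
eef_pos: [516.9, -104.9, 54.9]
orientation: [-0.002, -0.032, 0.999, 0.0]
wrist_force: [-6.1, -0.0, 3.4]
gripper_width: 0.3
grasp_force: 3.3
```

The cassette is home: the TCP stalled at 516.9 with the force rising to 6 N, where I had predicted 517.8. I'll press a touch more, back off, and rise.

Emit:
apply_moves(motion=[-0.0025,0,0,0,0,0,1,-0.0025,0,0,0,0,0,1,-0.0025,0,0,0,0,0,1])

```text
t: 5.65
eef_pos: [517.0, -104.9, 54.9]
orientation: [-0.003, -0.032, 0.999, 0.0]
wrist_force: [-8.4, -0.9, 6.1]
gripper_width: 0.5
grasp_force: 4.5
```

Emit:
apply_moves(motion=[0.02,0,0,0,0,0,1,0.07,0,0,0,0,0,1,0.07,0,0,0,0,0,1,0.07,0,-0.12,0,0,0,1,0.07,0,-0.24,0,0,0,1,0.07,0,-0.36,0,0,0,1,0.07,0,-0.36,0,0,0,1])

```text
t: 6.35
eef_pos: [496.7, -107.8, 207.9]
orientation: [0.009, -0.032, 0.999, -0.003]
wrist_force: [0.4, -0.2, 0.1]
gripper_width: 0.7
grasp_force: 0.0
```

Emit:
apply_moves(motion=[-0.213,0.851,0,0,0,0,1,-0.213,0.851,0,0,0,0,1,-0.213,0.851,0,0,0,0,1,-0.213,0.851,0,0,0,0,1,-0.213,0.851,0,0,0,0,1,-0.213,0.851,0,0,0,0,1,-0.213,0.851,0,0,0,0,1,-0.213,0.851,0,0,0,0,1,-0.213,0.851,0,0,0,0,1,-0.213,0.851,0,0,0,0,1])

```text
t: 7.35
eef_pos: [555.4, 237.9, 198.4]
orientation: [-0.0, -0.031, 1.0, -0.0]
wrist_force: [0.3, -0.7, -0.1]
gripper_width: 0.4
grasp_force: 0.0
```

```bash
python3 - <<'E'
from h import *
s=ctrl.observe(); print(s['t'],s['eef_pos'],s['orientation'],s['wrist_force'])
c=cam('wrist'); im=c['image']; hsv=cv2.cvtColor(im,cv2.COLOR_BGR2HSV)
cv2.imwrite('pics/w3.png',im)
m=cv2.inRange(hsv,(45,80,40),(85,255,255))
for k in cv2.findContours(m,cv2.RETR_EXTERNAL,cv2.CHAIN_APPROX_NONE)[0]:
    if cv2.contourArea(k)<40: continue
    w=np.array([onplane(c,u,v,54)[:2] for u,v in k[:,0]],np.float32); r=cv2.minAreaRect(w); print('green',k[:,0].min(0),k[:,0].max(0),r, cv2.minEnclosingCircle(w))
c=cam('top'); hsv=cv2.cvtColor(c['image'],cv2.COLOR_BGR2HSV); m=cv2.inRange(hsv,(20,80,80),(35,255,255))
for k in cv2.findContours(cv2.morphologyEx(m,cv2.MORPH_CLOSE,np.ones((3,3))),cv2.RETR_EXTERNAL,cv2.CHAIN_APPROX_NONE)[0]:
    if cv2.contourArea(k)<40: continue
    w=np.array([onplane(c,u,v,67)[:2] for u,v in k[:,0]],np.float32); print('yellow',cv2.minAreaRect(w))
E
```

```text
7.35 [555.39271766 237.8751381  198.40336287] [-9.25869441e-05 -3.14350021e-02  9.99505773e-01 -2.04746786e-04] [ 0.28458006 -0.71834291 -0.14444244]
green [243 173] [267 198] ((558.9175415039062, 237.80401611328125), (25.370851516723633, 23.794757843017578), 3.5864524841308594) ((558.93115234375, 237.804931640625), 13.28558349609375)
yellow ((440.7599182128906, 39.18255615234375), (55.32255554199219, 40.95946502685547), 0.12443055212497711)
yellow ((549.5745849609375, -101.13157653808594), (52.43425369262695, 57.834747314453125), 3.4790570735931396)
yellow ((790.9113159179688, -206.77090454101562), (75.8301010131836, 107.3225326538086), 9.086121559143066)
```

View pics/w3.png

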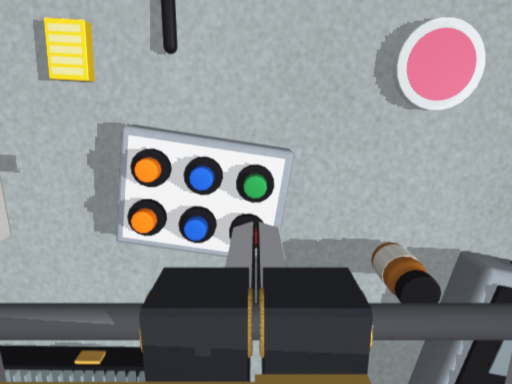

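The wrist view shows the green key at (255,186), just on the robot's side of the TCP, with the red key under the fingertips. Both views put the key at about (559.5, 237.8). The top view agrees that the yellow cassette is home, its near edge having advanced about 47 mm. I'll centre over the key and come down to 10 mm above it.

Emit:
apply_moves(motion=[-0.01,0,0.1,0,0,0,1,-0.01,0,0.2,0,0,0,1,-0.01,0,0.28,0,0,0,1,-0.01,0,0.335,0,0,0,1,-0.01,0,0.335,0,0,0,1,-0.01,0,0.335,0,0,0,1,-0.01,0,0.335,0,0,0,1])

```text
t: 8.15
eef_pos: [560.8, 238.7, 67.5]
orientation: [0.002, -0.031, 1.0, 0.001]
wrist_force: [-0.4, -0.1, 0.9]
gripper_width: 0.4
grasp_force: 0.0
```

```bash
python3 - <<'E'
from h import *
c=cam('scene'); s=ctrl.observe(); print(s['eef_pos'],s['wrist_force'])
cv2.imwrite('pics/p4.png',cv2.resize(c['image'][200:320,220:340],(480,480),interpolation=cv2.INTER_CUBIC))
E
```

```text
[560.85906495 238.92964452  67.59985393] [-0.68944248 -0.16061867  0.29565371]
```

View pics/p4.png

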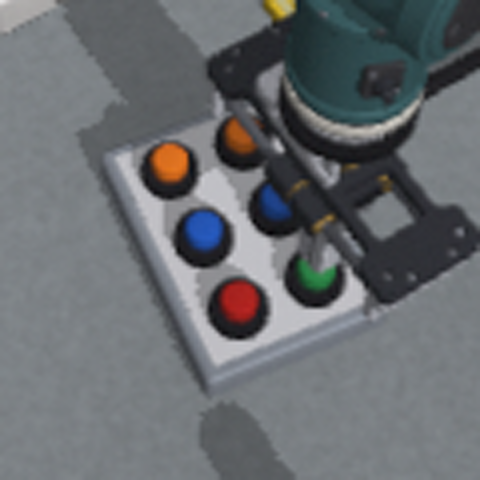

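The fingertips are centred over the green key at about (317,262). I'll lower slowly.

Emit:
apply_moves(motion=[0.002,0,0.01,0,0,0,1,0.002,0,0.02,0,0,0,1,0.002,0,0.025,0,0,0,1,0.002,0,0.03,0,0,0,1,0.002,0,0.03,0,0,0,1])

```text
t: 8.7
eef_pos: [558.3, 238.9, 52.9]
orientation: [-0.0, -0.032, 0.999, -0.0]
wrist_force: [-1.1, 0.9, 2.1]
gripper_width: 0.0
grasp_force: 1.2
```

Emit:
apply_moves(motion=[0,0,0.005,0,0,0,1,0,0,0.01,0,0,0,1,0,0,0.01,0,0,0,1])

```text
t: 9.0
eef_pos: [558.4, 238.9, 49.1]
orientation: [0.0, -0.032, 0.999, 0.0]
wrist_force: [-2.1, -0.0, 3.7]
gripper_width: 0.3
grasp_force: 2.2
```

Emit:
apply_moves(motion=[0,0,0.004,0,0,0,1,0,0,0.0065,0,0,0,1,0,0,0.0065,0,0,0,1])

```text
t: 9.3
eef_pos: [558.4, 238.9, 46.6]
orientation: [0.0, -0.032, 0.999, 0.0]
wrist_force: [-2.3, -0.6, 5.7]
gripper_width: 0.5
grasp_force: 2.8
```

The key is about 7 mm down at 5.7 N. I'll release it and withdraw.

Emit:
apply_moves(motion=[0,0,-0.01,0,0,0,1,0,0,-0.03,0,0,0,1,0,0,-0.06,0,0,0,1,0,0,-0.16,0,0,0,1,0,0,-0.26,0,0,0,1,0,0,-0.36,0,0,0,1,0,0,-0.4,0,0,0,1,0,0,-0.4,0,0,0,1,0,0,-0.4,0,0,0,1,0,0,-0.4,0,0,0,1])

```text
t: 10.3
eef_pos: [557.5, 238.5, 203.9]
orientation: [-0.002, -0.032, 0.999, -0.001]
wrist_force: [-0.7, 0.7, 0.2]
gripper_width: 0.2
grasp_force: 0.0
```

```bash
python3 - <<'E'
from h import *
s=ctrl.observe(); print(s['t'],s['eef_pos'],s['wrist_force'])
c=cam('wrist'); hsv=cv2.cvtColor(c['image'],cv2.COLOR_BGR2HSV); m=cv2.inRange(hsv,(45,80,40),(85,255,255))
k=max(cv2.findContours(m,cv2.RETR_EXTERNAL,cv2.CHAIN_APPROX_NONE)[0],key=cv2.contourArea); u,v=k[:,0].mean(0); print('green top',depthpt(c,u,v))
c=cam('top'); hsv=cv2.cvtColor(c['image'],cv2.COLOR_BGR2HSV)
for n,lo,hi in [('y',(20,80,80),(35,255,255)),('b',(100,120,60),(125,255,255))]:
  for k in cv2.findContours(cv2.morphologyEx(cv2.inRange(hsv,lo,hi),cv2.MORPH_CLOSE,np.ones((3,3))),cv2.RETR_EXTERNAL,cv2.CHAIN_APPROX_NONE)[0]:
    if cv2.contourArea(k)<400: continue
    w=np.array([onplane(c,a,b,67)[:2] for a,b in k[:,0]],np.float32); print(n,np.round(cv2.minAreaRect(w)[0],1))
E
```

```text
10.3 [557.52238227 238.48551106 203.87120728] [-0.70375962  0.73530501  0.15604428]
green top [558.75012456 237.73229479  55.25355363]
y [ 790.9 -206.8]
b [ 377.6 -669.2]
b [ 524.4 -184.1]
```

The green key is back up, the blue cassette hasn't moved, and the arm is clear.

```bash
python3 -c "
from bench import ctrl; print(ctrl.hand_in())"
```

```text
the job is handed in; nothing more can be done
None
```

I pushed the yellow cassette to the stop, pressed the green key about 7 mm down and let it come back up, then withdrew and handed the job in at about 10 s; no verdict came back.

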